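# Charge the grinding cup from the ball hopper

## Task

Fill the steel cup with grinding balls from the hopper on the bench: slide the cup by its handle along the guide, in under the outlet as far as the back stop, then pull the shutter knob out until all five balls have dropped into the cup. Push the shutter fully home again, let go, and leave the filled cup standing under the outlet; do not disturb the other things on the bench.

Things in the scene. Friction and masses are not known exactly. Their poses are not given: they have to be found in the camera images.
- outlet (a point): Centre of the hopper's outlet mouth, 78 mm above the bench; the hopper is fixed. Axes: z up; -x out of its open front, where the cup goes in; +y to the column and clear bin; the shutter pulls towards -y. Above the outlet the ball track (x within 20 mm of this point, y -20 to +45 mm) reaches up to 142 mm above the bench.
- hopper_bin (a point): Centre of the top rim of the clear bin, 210 mm above the bench and 90 mm to the +y side of the outlet axis; axes as those of the outlet. The bin measures 90 mm (x) by 98 mm (y) and reaches down to 113 mm above the bench, on a column with a grey foot. A spectrometer 215 mm high stands close to the left of and before it: keep clear of it; a ledge 170 mm high runs behind.
- guide_mouth (a point): Middle of the mouth of the cup guide, on the bench, 32 mm to the -x side of the outlet axis; axes as those of the outlet. Two straight edges 18 mm high, 84 mm apart, lead in along +x on bare bench: the device's foot on the +y side (it reaches 26 mm farther to -x), a 10 mm rail on the -y side, its front end flared outwards, 19 mm farther to -x and 10 mm to -y.
- back_stop (a point): Middle of the foot of the guide's back stop, a cross bar 32 mm high, 37 mm to the +x side of the outlet axis; axes as those of the outlet. With the cup pushed against it the cup's axis stands under the outlet axis (1 mm behind).
- shutter (a joint): Steel slide plate that closes the outlet. 0 = shut (fully home), 0.040 m = pulled out to its stop; it moves along -y of the outlet. Pull it right out to let all balls drop. It stays where it is left; friction 2 N.
- shutter_knob (a point): Middle of the upright black knob at the end of the shutter's stem, 113 mm above the bench: a post 18 mm across, 92 to 128 mm above the bench, with a 22 mm head up to 134 mm. Shut, it is 76 mm to the -y side of the outlet axis, 56 mm clear of the ball track. The flat stem below it is 14 mm wide. Axes as those of the outlet; it moves with the shutter.
- cup_center (a point): Centre of the loose steel cup, on its axis half-way up (34 mm above its underside). Outside diameter 72 mm, inside 66 mm, height 68 mm, base 4 mm thick, about 0.24 kg empty. Axes: z up along the cup's axis; the straight handle points along -x.
- cup_handle (a point): Grip point on the cup's handle: a black bar 13 mm wide and 17 mm high, 54 mm above the cup's underside, that runs along the cup's x axis from 60 to 130 mm from the cup's axis; this point is 104 mm from the axis. Axes as those of the cup. The cup slides easily on the bench and need not be lifted.
- ball0_center (a point): Centre of steel grinding ball 1 of 5, diameter 25 mm, 64 g; it waits in the hopper's track, directly over the shutter.
- ball1_center (a point): Centre of steel grinding ball 2 of 5, diameter 25 mm, 64 g; it waits in the hopper's track, behind the ball before it.
- ball2_center (a point): Centre of steel grinding ball 3 of 5, diameter 25 mm, 64 g; it waits in the hopper's track, behind the ball before it.
- ball3_center (a point): Centre of steel grinding ball 4 of 5, diameter 25 mm, 64 g; it waits in the hopper's track, behind the ball before it.
- ball4_center (a point): Centre of steel grinding ball 5 of 5, diameter 25 mm, 64 g; it waits in the hopper's track, behind the ball before it.
- cup: The same cup; origin at the centre of its underside.
- agate_mortar: Shallow brown stone mortar, 65 mm across, 22 mm high; a bystander, origin at its underside.
- agate_pestle: Brown stone pestle, 58 mm long, lying; a bystander, origin at its underside.
- petri_dish: Glass Petri dish, 87 mm across, 14 mm high; a bystander, origin at its underside.
- vial_c: Sample vial with a blue cap, 25 mm across, 57 mm high; a bystander, origin at its underside.
- jar_b: White jar with a blue lid, 51 mm across, 56 mm high; a bystander, origin at its underside.

How it is judged:
By the outcome, as a careful person would: the job done as asked, in the order asked, and still so for the second after the job is handed in, with the robot touching nothing.
It also fails if it takes over 45 s, if anything falls off the work surface, if the arm or the gripper's body presses on something with over 40 N, if the wrist force passes 120 N, or if a joint passes its speed limit or range.

## Robot

A 7-joint arm with a two-finger parallel gripper is mounted at the origin on the work surface; the furniture and walls round the work are solid. World frame = base frame: x ahead of the robot, y to its left, z up, the work surface at z = 0. Lengths are in m, angles in rad, forces in N, time in s.
With the tool pointing down it reaches from about 0.425 to 0.95 m from the base axis. Payload 4.7 kg.
Tool frame: the origin (TCP) lies at the very end of the fingers, on their centre line; the grasp point (between the pads) lies manip.tcp_to_grasp behind it (manip.tcp_to_grasp is the distance from the TCP to the grasp point, in m); z points along the fingers, y is the line along which they close (so a half turn about z gives the same grasp; the last joint's range is limited). The gripper opens to 85 mm and grips with 20 to 120 N. Pads are 22 mm wide; open, the fingers measure 114 mm over their backs; the gripper's body (76 mm by 85 mm) begins 54 mm behind the grasp point. The pads swing forward as they close: fully open they stand 13 mm farther back than shut.
Start: joints at [1.142, 0.469, -0.049, 1.532, 0.024, 1.141, -0.082], TCP at [0.263, -0.622, 0.231] pointing down, gripper open.
Joint ranges: [-2.59, 2.59], [-0.33, 1.99], [-1.39, 1.29], [0.1, 2.45], [-1.04, 4.18], [0.21, 1.99], [-2.66, 2.66]. Speed limits (rad/s): [2.57, 2.57, 3.14, 3.14, 3.14, 3.14, 3.14].

## Interface

Orientations are given as a 3x3 rotation matrix whose columns are the frame's x, y, z axes.
In Python, from rig import manip, snapshot, camera_info gives the robot as it stands.
- The arm moves only by the shell command python3 -m pendant 'ROWS' [FORCE]. ROWS is JSON, a list of rows, each a list of 7 numbers: the closure in counts, from 0 (fully open) to 255 (shut), then the shift along the world's x, y, z in cm, then the turn, a rotation vector about the world's x, y, z in degrees. A call has 1 to 5 rows; each row shifts and turns the commanded pose from where the row before left it; what a row does not reach is not made up. A row lasts 1/10 s, in which the tool goes at most 50 mm and 8.59 degrees, less where a joint would pass 70% of its speed; a pose out of reach is approached as far as the arm can. A call with a gripper value outside its range is refused whole. The fingers move at their own pace and stop on an object; FORCE is the grip in N (left out, the last holds). Time passes only in rows, so rows that do not move let the fingers close. It gives the time, the measured TCP pose, the force, the opening and the grip force at its end, in the units of the state.
- manip.state(): the state, without advancing time (a new reading comes with each control period).
- snapshot(name): name is "side" or "top"; returns the picture (400x640x3 uint8, blue, green, red); there is no depth.
- camera_info(name): a dict with "camera_matrix" (3x3 intrinsics, pixels), "k1" (the pictures are not rectified: a ray, as slopes to the right and down, at radius r is drawn at 1 + k1 r^2 times it, then the intrinsics apply), "origin" and "attitude" of the camera in the world. Camera axes: x right, y down, z forward; pixel columns grow to the right and rows downward; lengths in m; the calibration is good to about 2 mm. A picture is of the moment at which its call begins. camera_info takes no time and is no camera call.
- manip.close_job(): hands the job in; it is judged then, once.
The state is a dict: "time": time; "qpos": joint angles; "dq": joint speeds; "joint_torque": joint torques, N m; "position": TCP position; "tool_rot": TCP orientation; "force": force on the tool from outside, world axes, zero at the start; "moment": the same for the moment, N m; "opening": finger opening in m; "grip_force": force on a finger pad.
Only numpy, scipy, OpenCV 4.12 (cv2) and the standard library are available. Lean on these libraries where they do the work, as an engineer would, in place of code of your own. Each camera call takes 0.05 s, during which the arm holds its last target. There are 200 camera calls.

## Working session

There is one attempt and no reset: what is moved stays moved. The work goes in short steps, Python scripts to look and compute and a shell command to move; the robot and the scene stay as the last step left them, time stands still between calls to the robot, and variables do not carry over. Pictures are saved under pics/ and viewed, at most 10 in all, crops included, and the job is handed in when it is done.

```bash
mkdir -p pics; ls; python3 - <<'E'
from rig import manip, snapshot, camera_info
import cv2
for n in("side","top"):
    cv2.imwrite(f"pics/{n}0.png",snapshot(n)); c=camera_info(n); print(c)
s=manip.state(); print(s['time'],s['position'],s['tool_rot'],s['opening'],manip.tcp_to_grasp)
E
```

```text
pics
{'camera_matrix': array([[509.43928158,   0.        , 316.96943709],
       [  0.        , 509.43928158, 190.97144999],
       [  0.        ,   0.        ,   1.        ]]), 'k1': -0.14932963332332339, 'origin': array([ 0.54359119, -1.18075603,  0.85438773]), 'attitude': array([[ 0.99798603,  0.02748733, -0.05716937],
       [ 0.06159896, -0.63515074,  0.76992799],
       [-0.0151479 , -0.77189895, -0.63556475]])}
{'camera_matrix': array([[520.38611031,   0.        , 322.60320572],
       [  0.        , 520.38611031, 199.9701817 ],
       [  0.        ,   0.        ,   1.        ]]), 'k1': -0.08070058408441709, 'origin': array([ 0.30837539, -0.32994771,  1.20317507]), 'attitude': array([[-0.01269002, -0.9897014 ,  0.14258363],
       [-0.99974723,  0.0099115 , -0.02018032],
       [ 0.01855927, -0.14280368, -0.98957701]])}
0.1 [ 0.26253381 -0.62127614  0.23033981] [[ 9.21128826e-01  3.89257075e-01 -7.84539434e-04]
 [ 3.89257856e-01 -9.21127386e-01  1.63126908e-03]
 [-8.76777269e-05 -1.80799711e-03 -9.99998362e-01]] 0.08529842622475083 0.0187
```

View pics/side0.png

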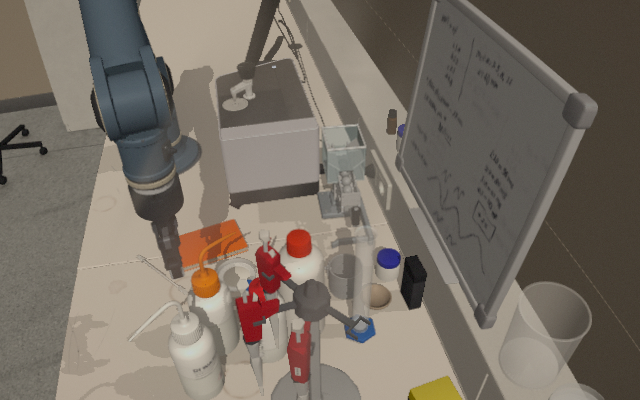

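View pics/top0.png

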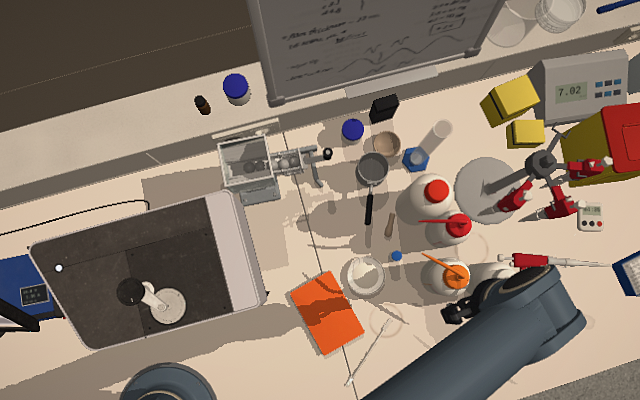

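Side view: hopper at about (345,185), with the knob at (355,215) and the cup at (345,275). Top view: clear bin at (247,160), knob (327,153), cup (372,168) with its handle running to (369,222), pestle (390,225), and bottles to the right. I'll enlarge the top view.

```bash
python3 - <<'E'
import cv2
i=cv2.imread("pics/top0.png")[115:265,210:410]
cv2.imwrite("pics/top0c.png",cv2.resize(i,None,fx=4,fy=4,interpolation=cv2.INTER_CUBIC))
i=cv2.imread("pics/side0.png")[110:310,300:440]
cv2.imwrite("pics/side0c.png",cv2.resize(i,None,fx=3,fy=3,interpolation=cv2.INTER_CUBIC))
E
cat > h.py <<'E'
import numpy as np, cv2
from rig import camera_info
def C(n):
    c=camera_info(n); return c['camera_matrix'],np.array([c['k1'],0,0,0.]),np.array(c['origin']),np.array(c['attitude'])
def ray(n,uv):
    K,d,o,R=C(n); p=cv2.undistortPoints(np.array([[uv]],float),K,d)[0,0]
    return o,R@np.array([p[0],p[1],1])
def atz(n,uv,z):
    o,v=ray(n,uv); return o+v*(z-o[2])/v[2]
def proj(n,P):
    K,d,o,R=C(n); return cv2.projectPoints(np.atleast_2d(P).astype(float),cv2.Rodrigues(R.T)[0],-R.T@o,K,d)[0][:,0]
E
```

```text
(no output)
```

View pics/top0c.png

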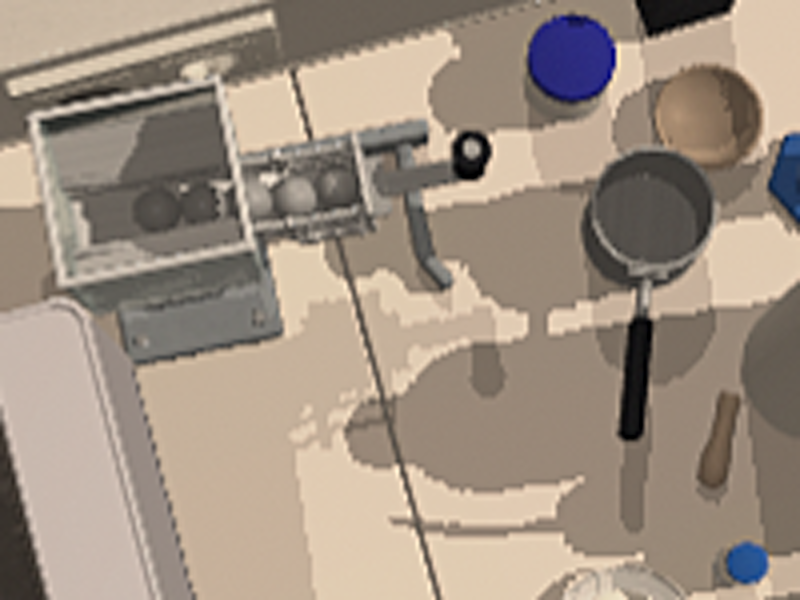

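View pics/side0c.png

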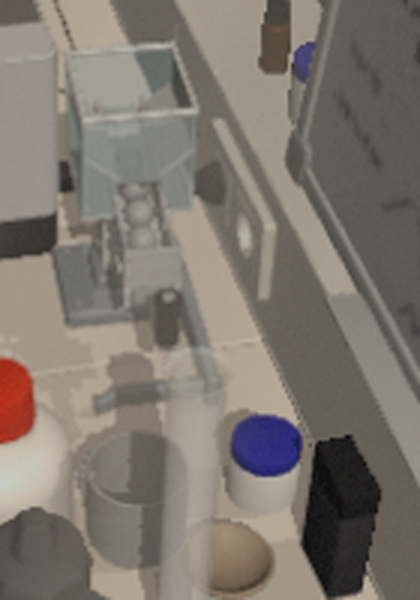

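Top crop (4x, origin 210,115): bin rim corners (33,117), (218,82), (258,250), (65,285); knob head (471,152); foot corner (283,330); rail flare end (443,284). Cup rim centre (652,208), handle from (641,320) to (630,437), pestle (720,440). The side crop agrees.

```bash
cat >> h.py <<'E'
def cr(p): return np.array(p)/4.+np.array([210,115])
def pose(q,L):
    c,s=np.cos(q[2]),np.sin(q[2]); L=np.atleast_2d(np.array(L,float)); 
    return np.c_[q[0]+c*L[:,0]-s*L[:,1], q[1]+s*L[:,0]+c*L[:,1], L[:,2]]
E
python3 - <<'E'
from h import *
from scipy.optimize import least_squares as ls
L=np.array([[45,139,210],[45,41,210],[-45,41,210],[-45,139,210],[0,-76,134],[-58,42,16]])/1e3
px=np.array([cr(p) for p in [(33,117),(218,82),(258,250),(65,285),(471,150),(283,328)]])
r=ls(lambda q:(proj("top",pose(q,L))-px).ravel(),[.7,-.2,.2]); print(r.x,np.degrees(r.x[2]),r.fun.reshape(-1,2).round(1).tolist())
sd=[(72/3,55/3),(180/3,45/3),(195/3,112/3),(85/3,125/3)]  # check only
print("side proj knob", (proj("side",pose(r.x,[[0,-.076,.134]]))-[300,110])*3, "bin",((proj("side",pose(r.x,L[:4]))-[300,110])*3).round().tolist())
d=r.x
c=atz("top",cr((652,208)),.068); h1=atz("top",cr((641,322)),.0625); h2=atz("top",cr((630,436)),.0625)
print("cup",c,"handle",h1,h2); u=(h1-h2)[:2]; print("cup yaw",np.degrees(np.arctan2(u[1],u[0])),np.degrees(np.arctan2(*((c-h2)[1::-1]))), np.hypot(*(c-h1)[:2]),np.hypot(*(c-h2)[:2]))
print("cup side px",(proj("side",c[None])-[300,110])*3)
for n,l in dict(mouth=[-.032,0,0],pre=[-.13,0,0],final=[.001,0,0],knob=[0,-.076,.113],handlefinal=[-.103,0,0.054]).items(): print(n,pose(d,[l])[0].round(4))
for n,p,z in [("pestle",(720,440),.01),("vial",(746,562),.057),("dish",(610,610),.014),("mortar",(708,115),.022),("jar",(572,58),.056),("redcap",(880,300),.15)]: print(n,atz("top",cr(p),z).round(3))
E
```

```text
[ 0.54867877 -0.28945422  0.19824909] 11.358836284010739 [[-1.4, -0.8], [1.4, -2.1], [0.3, -0.0], [-1.1, 1.5], [0.0, -0.2], [0.8, 1.6]]
side proj knob [[165.16684687 296.12264016]] bin [[171.0, 41.0], [197.0, 110.0], [78.0, 121.0], [59.0, 50.0]]
cup [ 0.54513225 -0.46650281  0.068     ] handle [ 0.48170916 -0.45927649  0.0625    ] [ 0.41819227 -0.45156848  0.0625    ]
cup yaw -6.919223531831987 -6.7099300692328185 0.06383344002158355 0.12781546415062744
cup side px [[134.25008148 465.45336841]]
mouth [ 0.5173 -0.2958  0.    ]
pre [ 0.4212 -0.3151  0.    ]
final [ 0.5497 -0.2893  0.    ]
knob [ 0.5636 -0.364   0.113 ]
handlefinal [ 0.4477 -0.3097  0.054 ]
pestle [ 0.42  -0.509  0.01 ]
vial [ 0.348 -0.515  0.057]
dish [ 0.324 -0.443  0.014]
mortar [ 0.61  -0.506  0.022]
jar [ 0.635 -0.425  0.056]
redcap [ 0.479 -0.574  0.15 ]
```

```bash
python3 -m pendant '[[80,0,0,4,0,0,-7.4],[80,0,0,4,0,0,-7.4],[80,2,4,0,0,0,-7.4],[80,4,4,0,0,0,-7.5],[80,4,4,0,0,0,0]]' 40 && python3 -m pendant '[[80,4,3,0,0,0,0],[80,3.9,1.7,0,0,0,0],[80,0,0,-5,0,0,0],[80,0,0,-5,0,0,0],[80,0,0,-5,0,0,0]]' && python3 - <<'E'
from rig import snapshot
import cv2
for n in ("side","top"): cv2.imwrite(f"pics/{n}1.png",snapshot(n))
i=cv2.imread("pics/top1.png")[115:265,210:410]
cv2.imwrite("pics/top1c.png",cv2.resize(i,None,fx=4,fy=4,interpolation=cv2.INTER_CUBIC))
E
```

```text
time: 0.6
position: [0.3537, -0.5099, 0.3113]
tool_rot: [[0.992, -0.123, -0.0], [-0.123, -0.992, -0.0], [-0.0, 0.0, -1.0]]
force: [0.2, -1.1, -0.7]
opening: 0.0583
grip_force: 0.0
time: 1.1
position: [0.4327, -0.4635, 0.1597]
tool_rot: [[0.993, -0.117, 0.0], [-0.117, -0.993, -0.001], [0.0, 0.0, -1.0]]
force: [1.0, -0.5, -0.8]
opening: 0.0585
grip_force: 0.0
```

View pics/top1c.png

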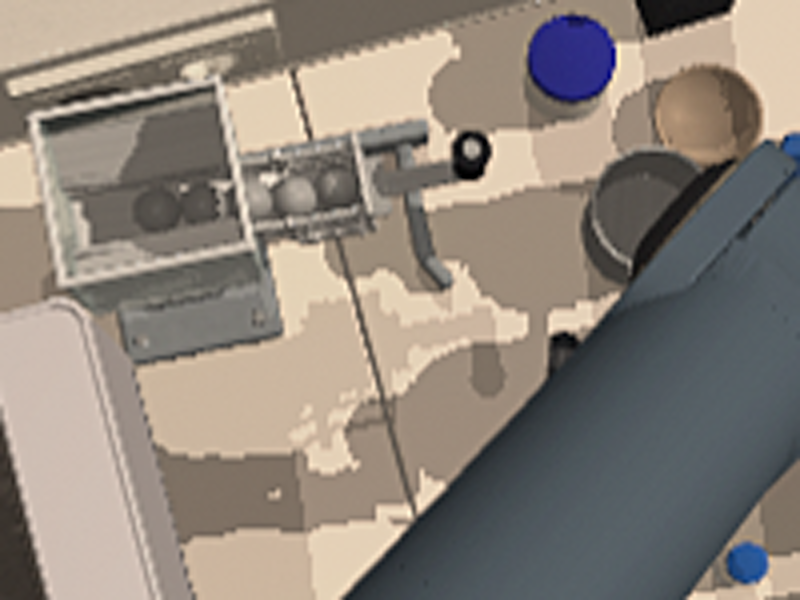

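The arm hides the handle from above. The cup, hopper and knob (471,152) are unchanged. I'll correct by 9 mm in x and y, then descend and grip.

```bash
python3 -m pendant '[[80,0.9,0.9,0,0,0,0],[80,0,0,-4,0,0,0],[80,0,0,-3,0,0,0],[80,0,0,-3,0,0,0],[80,0,0,-2.4,0,0,0]]' 40 && python3 -m pendant '[[80,0,0,0,0,0,0],[255,0,0,0,0,0,0],[255,0,0,0,0,0,0],[255,0,0,0,0,0,0],[255,0,0,0,0,0,0]]' 40
```

```text
time: 1.7
position: [0.4445, -0.4561, 0.0398]
tool_rot: [[0.993, -0.118, 0.005], [-0.118, -0.993, -0.004], [0.005, 0.003, -1.0]]
force: [-0.9, 0.2, -0.4]
opening: 0.0583
grip_force: 0.0
time: 2.2
position: [0.4424, -0.4558, 0.0392]
tool_rot: [[0.993, -0.118, 0.002], [-0.118, -0.993, -0.002], [0.003, 0.002, -1.0]]
force: [-0.3, 0.2, 4.9]
opening: 0.0121
grip_force: 41.6
```

```bash
python3 - <<'E'
from h import *
print("spec",atz("top",(234,192),.215).round(3),atz("top",(268,298),.215).round(3))
d=atz("top",(362,276),.014);print("dish",d,proj("side",d[None]))
for z in(0,.1):
  g=atz("top",(386,321),z);print("glass",g,proj("side",g[None]))
i=cv2.imread("pics/top0.png")[220:370,300:500]
j=cv2.imread("pics/side0.png")[200:350,160:360]
cv2.imwrite("pics/c2.png",np.hstack([cv2.resize(k,(400,300)) for k in(i,j)]))
E
```

```text
spec [ 0.468 -0.18   0.215] [ 0.266 -0.246  0.215]
dish [ 0.30449194 -0.44141178  0.014     ] [[235.33361806 269.06850724]]
glass [ 0.20174953 -0.49538436  0.        ] [[185.48158005 289.7233036 ]]
glass [ 0.21061157 -0.48163435  0.1       ] [[182.23845098 253.58550616]]
```

View pics/c2.png

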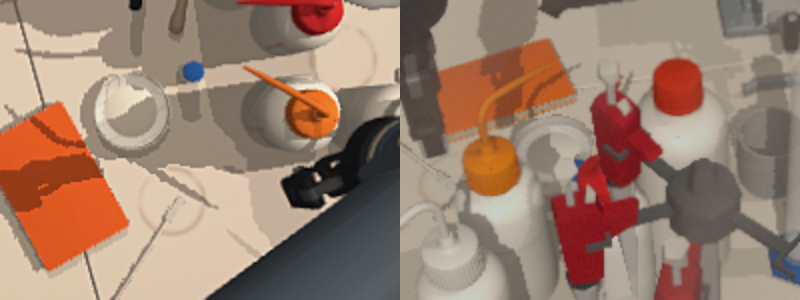

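```bash
python3 -m pendant '[[255,0,0,0.1,0,0,0],[255,-1.8,0.9,0,0,0,1.7],[255,-1.8,0.9,0,0,0,1.7],[255,-1.8,0.9,0,0,0,1.7],[255,-1.7,0.9,0,0,0,1.7]]' && python3 -m pendant '[[255,-0.54,1.8,0,0,0,2.3],[255,-0.54,1.8,0,0,0,2.3],[255,-0.54,1.8,0,0,0,2.3],[255,-0.54,1.8,0,0,0,2.3],[255,-0.54,1.8,0,0,0,2.2]]' && python3 -m pendant '[[255,0,0,0,0,0,0],[255,0,0,0,0,0,0]]' && python3 - <<'E'
from rig import snapshot
import cv2
for n in ("side","top"): cv2.imwrite(f"pics/{n}2.png",snapshot(n))
i=cv2.imread("pics/top2.png")[115:265,210:410]
cv2.imwrite("pics/top2c.png",cv2.resize(i,None,fx=4,fy=4,interpolation=cv2.INTER_CUBIC))
E
```

```text
time: 2.7
position: [0.3714, -0.4201, 0.0393]
tool_rot: [[1.0, 0.001, 0.004], [0.001, -1.0, -0.003], [0.004, 0.003, -1.0]]
force: [2.3, -1.5, 1.0]
opening: 0.0124
grip_force: 41.1
time: 3.2
position: [0.3445, -0.3303, 0.0393]
tool_rot: [[0.98, 0.197, 0.004], [0.197, -0.98, -0.003], [0.003, 0.004, -1.0]]
force: [0.9, -3.2, 2.3]
opening: 0.0122
grip_force: 41.1
time: 3.4
position: [0.3431, -0.3278, 0.0387]
tool_rot: [[0.98, 0.199, -0.002], [0.199, -0.98, 0.002], [-0.001, -0.002, -1.0]]
force: [-1.7, 4.7, 6.8]
opening: 0.0121
grip_force: 42.1
```

View pics/top2c.png

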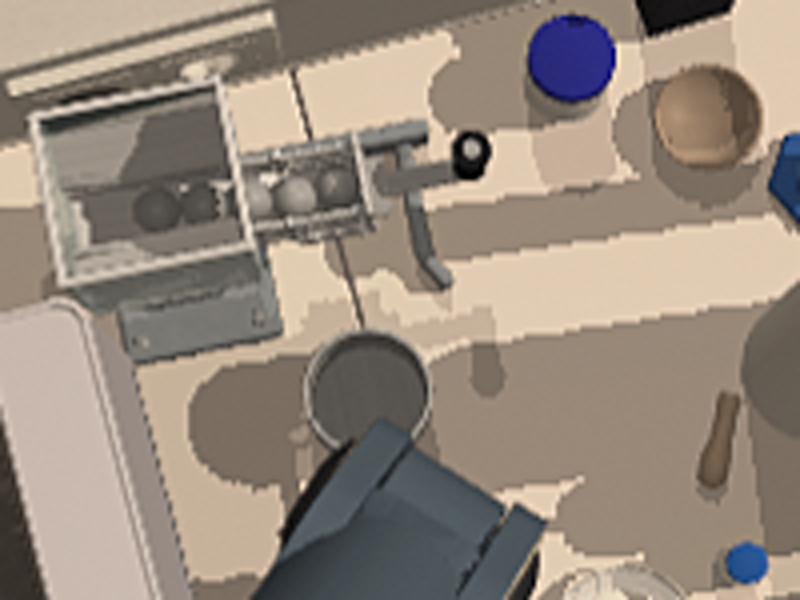

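Cup rim at (305–431, top 330), so its centre is about (368,393), standing in front of the guide. The rail's inner edge runs (403,170) to (412,240), and the foot's inner corner is at (283,330).

```bash
python3 - <<'E'
from h import *
q=np.array([.54868,-.28945,.19825])
def loc(p):
    v=p[:2]-q[:2]; c,s=np.cos(q[2]),np.sin(q[2]); return np.r_[c*v[0]+s*v[1],-s*v[0]+c*v[1]].round(4)
for n,p,z in [("cup",(368,393),.068),("footcorner",(283,328),.018),("footcorner2",(272,275),.018),("railin",(403,170),.018),("bend",(410,235),.018),("knob",(471,150),.134),("tcp",None,0)]:
    w=atz("top",cr(p),z) if p else np.array([.3431,-.3278,0]); print(n,w.round(4),loc(w))
print("guide proj",((proj("top",pose(q,np.array([[-58,42,18],[-32,42,18],[-32,-42,18],[30,-42,18],[-51,-52,18]])/1e3))-[210,115])*4).round())
E
```

```text
cup [ 0.4429 -0.3075  0.068 ] [-0.1072  0.0031]
footcorner [ 0.487  -0.2579  0.018 ] [-0.0542  0.0431]
footcorner2 [ 0.518  -0.2516  0.018 ] [-0.0226  0.0432]
railin [ 0.5794 -0.3278  0.018 ] [ 0.0225 -0.0436]
bend [ 0.5408 -0.3315  0.018 ] [-0.016  -0.0396]
knob [ 0.5633 -0.3639  0.134 ] [-0.0003 -0.0758]
tcp [ 0.3431 -0.3278  0.    ] [-0.2091  0.0029]
guide proj [[286. 334.]
 [277. 290.]
 [420. 261.]
 [398. 158.]
 [443. 289.]]
```

```bash
python3 -m pendant '[[255,0.05,-0.25,0.15,0,0,0],[255,1.96,0.39,0,0,0,0],[255,1.96,0.39,0,0,0,0],[255,0,0,0,0,0,0]]' && python3 -m pendant '[[255,1.96,0.39,0,0,0,0],[255,1.47,0.3,0,0,0,0],[255,0,0,0,0,0,0]]' && python3 -m pendant '[[255,1.47,0.3,0,0,0,0],[255,0.98,0.2,0,0,0,0],[255,0,0,0,0,0,0]]'
```

```text
time: 3.9
position: [0.3858, -0.3239, 0.0399]
tool_rot: [[0.98, 0.2, 0.002], [0.2, -0.98, -0.001], [0.002, 0.001, -1.0]]
force: [-0.1, 0.3, -1.4]
opening: 0.012
grip_force: 40.6
time: 4.2
position: [0.419, -0.3168, 0.0397]
tool_rot: [[0.98, 0.199, 0.001], [0.199, -0.98, -0.0], [0.001, 0.0, -1.0]]
force: [-0.2, 0.9, -1.6]
opening: 0.0125
grip_force: 40.8
time: 4.5
position: [0.4429, -0.3117, 0.0397]
tool_rot: [[0.98, 0.198, 0.001], [0.198, -0.98, -0.0], [0.001, 0.0, -1.0]]
force: [1.1, 0.0, -0.6]
opening: 0.0123
grip_force: 40.8
```

```bash
python3 -m pendant '[[255,0.39,0.08,0,0,0,0],[255,0,0,0,0,0,0]]' && python3 -m pendant '[[255,0.29,0.06,0,0,0,0],[255,0,0,0,0,0,0]]'
```

```text
time: 4.7
position: [0.445, -0.3113, 0.0397]
tool_rot: [[0.98, 0.197, -0.001], [0.197, -0.98, 0.0], [-0.001, -0.0, -1.0]]
force: [-2.2, -0.2, 2.3]
opening: 0.012
grip_force: 41.2
time: 4.9
position: [0.4491, -0.3104, 0.0397]
tool_rot: [[0.98, 0.198, 0.001], [0.198, -0.98, -0.0], [0.001, 0.0, -1.0]]
force: [-1.2, -1.7, -0.4]
opening: 0.0124
grip_force: 41.0
```

```bash
python3 -m pendant '[[255,0.2,0.04,0,0,0,0],[255,0,0,0,0,0,0]]'
```

```text
time: 5.1
position: [0.4499, -0.3102, 0.0397]
tool_rot: [[0.98, 0.197, -0.002], [0.197, -0.98, 0.0], [-0.002, -0.001, -1.0]]
force: [-4.8, -1.5, 3.4]
opening: 0.0123
grip_force: 41.3
```

```bash
python3 -m pendant '[[255,0.2,0.04,0,0,0,0],[255,0,0,0,0,0,0]]' && python3 -m pendant '[[255,0.2,0.04,0,0,0,0],[255,0,0,0,0,0,0]]'
```

```text
time: 5.3
position: [0.4499, -0.3102, 0.0397]
tool_rot: [[0.98, 0.197, -0.005], [0.197, -0.98, 0.0], [-0.005, -0.001, -1.0]]
force: [-9.2, -1.9, 6.4]
opening: 0.012
grip_force: 41.9
time: 5.5
position: [0.4499, -0.3102, 0.0397]
tool_rot: [[0.981, 0.196, -0.009], [0.196, -0.981, 0.001], [-0.009, -0.002, -1.0]]
force: [-13.3, -2.4, 10.6]
opening: 0.0124
grip_force: 42.4
```

The cup is seated: force rises with no further motion. I'll relieve the push, release and rise clear.

```bash
python3 -m pendant '[[255,-0.44,-0.09,0,0,0,0],[255,0,0,0,0,0,0],[160,0,0,0,0,0,0],[140,0,0,0,0,0,0],[130,0,0,0,0,0,0]]' && python3 -m pendant '[[130,0,0,0,0,0,0],[130,0,0,2.5,0,0,0],[130,0,0,3,0,0,0],[130,-1.5,-0.3,3,0,0,0],[130,-1,-1.5,4,0,0,0]]' && python3 -m pendant '[[130,0,-3,3,0,0,0],[130,0,0,0,0,0,0]]' && python3 - <<'E'
from rig import snapshot
import cv2, numpy as np
s=snapshot("side");t=snapshot("top")
cv2.imwrite("pics/t3.png",t);cv2.imwrite("pics/s3.png",s)
cv2.imwrite("pics/c3.png",np.hstack([cv2.resize(t[125:225,240:340],(400,400),interpolation=2),cv2.resize(s[130:230,300:400],(400,400),interpolation=2)]))
E
```

```text
time: 6.0
position: [0.4515, -0.3098, 0.0399]
tool_rot: [[0.98, 0.199, 0.002], [0.199, -0.98, -0.0], [0.002, 0.0, -1.0]]
force: [-0.1, 0.7, 0.4]
opening: 0.0422
grip_force: 0.0
time: 6.5
position: [0.4245, -0.3259, 0.1648]
tool_rot: [[0.98, 0.201, -0.003], [0.201, -0.98, 0.003], [-0.002, -0.003, -1.0]]
force: [0.7, -0.6, -0.2]
opening: 0.0417
grip_force: 0.0
time: 6.7
position: [0.4269, -0.3641, 0.1999]
tool_rot: [[0.981, 0.192, 0.008], [0.192, -0.981, -0.009], [0.007, 0.01, -1.0]]
force: [-0.4, -0.9, 0.4]
opening: 0.0422
grip_force: 0.0
```

View pics/c3.png

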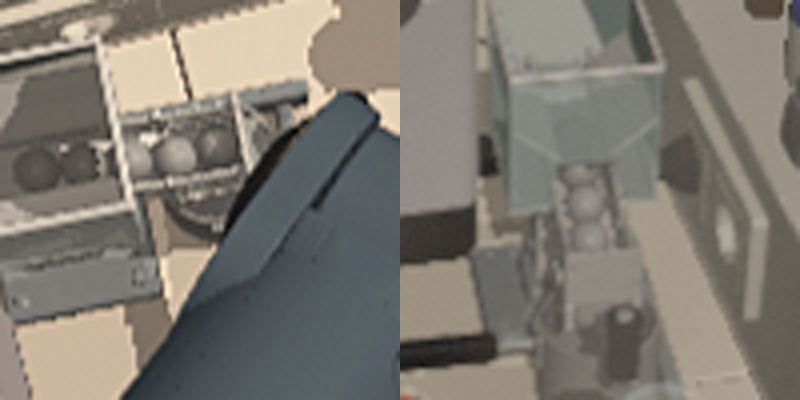

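The cup sits under the outlet. In the side view the knob is at about (356,209), matching the fit's prediction of (355,209). Moving above the knob and gripping it.

```bash
python3 -m pendant '[[130,4,0,0,0,0,0],[130,4,0,0,0,0,0],[130,4,0,0,0,0,0],[130,1.6,0,0,0,0,0],[130,0,0,0,0,0,0]]' && python3 -m pendant '[[130,0,0,-2,0,0,0],[130,0,0,-1.5,0,0,0],[130,0,0,0,0,0,0]]'
```

```text
time: 7.3
position: [0.5638, -0.3546, 0.1922]
tool_rot: [[0.979, 0.203, -0.002], [0.203, -0.979, 0.004], [-0.001, -0.004, -1.0]]
force: [-0.4, 0.1, -0.5]
opening: 0.0421
grip_force: 0.0
time: 7.6
position: [0.5585, -0.3568, 0.1561]
tool_rot: [[0.98, 0.198, -0.007], [0.198, -0.98, 0.004], [-0.006, -0.005, -1.0]]
force: [-0.7, 0.1, 0.2]
opening: 0.0419
grip_force: 0.0
```

```bash
python3 -m pendant '[[130,0.4,-0.7,0,0,0,0],[130,0,0,0,0,0,0],[130,0,0,0,0,0,0]]'
```

```text
time: 7.9
position: [0.5657, -0.3659, 0.1607]
tool_rot: [[0.98, 0.197, 0.001], [0.197, -0.98, -0.001], [0.001, 0.001, -1.0]]
force: [-0.5, 0.6, -0.0]
opening: 0.042
grip_force: 0.0
```

```bash
python3 -m pendant '[[130,-0.1,0.1,-2,0,0,0],[130,0,0,-2,0,0,0],[130,0,0,-1.3,0,0,0],[130,0,0,0,0,0,0],[130,0,0,0,0,0,0]]'
```

```text
time: 8.4
position: [0.5648, -0.3643, 0.1074]
tool_rot: [[0.98, 0.198, 0.001], [0.198, -0.98, -0.0], [0.001, 0.001, -1.0]]
force: [0.8, 0.3, -0.0]
opening: 0.0418
grip_force: 0.0
```

```bash
python3 -m pendant '[[130,-0.1,0,-0.9,0,0,0],[130,0,0,0,0,0,0],[160,0,0,0,0,0,0],[255,0,0,0,0,0,0],[255,0,0,0,0,0,0]]' 30 && python3 -m pendant '[[255,0,0,0,0,0,0],[255,0,0,0,0,0,0]]'
```

```text
time: 8.9
position: [0.5635, -0.3641, 0.0983]
tool_rot: [[0.98, 0.198, 0.0], [0.198, -0.98, -0.0], [0.0, 0.0, -1.0]]
force: [0.7, 1.1, 2.1]
opening: 0.0203
grip_force: 29.2
time: 9.1
position: [0.5635, -0.3641, 0.0983]
tool_rot: [[0.98, 0.198, 0.0], [0.198, -0.98, -0.0], [0.0, 0.0, -1.0]]
force: [-1.4, 0.6, 2.6]
opening: 0.0205
grip_force: 29.2
```

```bash
python3 -m pendant '[[255,0.2,-0.98,0,0,0,0],[255,0.2,-0.98,0,0,0,0],[255,0.2,-0.98,0,0,0,0],[255,0.2,-0.98,0,0,0,0],[255,0,0,0,0,0,0]]' && python3 -m pendant '[[255,0.04,-0.2,0,0,0,0],[255,0,0,0,0,0,0],[255,0,0,0,0,0,0],[255,0,0,0,0,0,0],[255,0,0,0,0,0,0]]' && python3 -m pendant '[[255,0,0,0,0,0,0],[255,0,0,0,0,0,0],[255,0,0,0,0,0,0],[255,0,0,0,0,0,0],[255,0,0,0,0,0,0]]' && python3 - <<'E'
from rig import snapshot
import cv2, numpy as np
s=snapshot("side");t=snapshot("top")
cv2.imwrite("pics/t4.png",t);cv2.imwrite("pics/s4.png",s)
cv2.imwrite("pics/c4.png",np.hstack([cv2.resize(t[125:225,240:340],(400,400),interpolation=2),cv2.resize(s[150:250,290:390],(400,400),interpolation=2)]))
E
```

```text
time: 9.6
position: [0.5708, -0.4009, 0.0981]
tool_rot: [[0.98, 0.198, -0.004], [0.198, -0.98, 0.006], [-0.002, -0.007, -1.0]]
force: [-6.4, 9.6, 10.9]
opening: 0.0201
grip_force: 30.0
time: 10.1
position: [0.5708, -0.4009, 0.0981]
tool_rot: [[0.98, 0.199, -0.005], [0.199, -0.98, 0.008], [-0.003, -0.009, -1.0]]
force: [-9.9, 12.4, 12.3]
opening: 0.0202
grip_force: 30.2
time: 10.6
position: [0.5708, -0.401, 0.0981]
tool_rot: [[0.98, 0.199, -0.005], [0.199, -0.98, 0.008], [-0.003, -0.009, -1.0]]
force: [-7.7, 12.7, 11.6]
opening: 0.0206
grip_force: 30.2
```

View pics/c4.png

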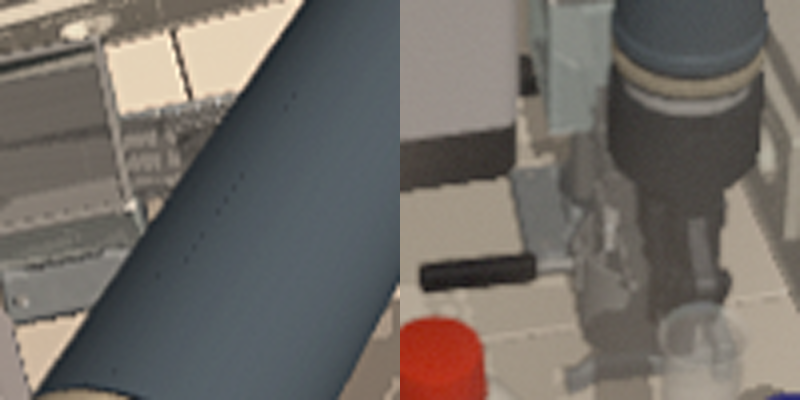

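The track (crop ~(160,160)) and the bin bottom now look empty and the knob is at its stop, so the balls have dropped. Pushing the shutter home.

```bash
python3 -m pendant '[[255,-0.2,0.98,0,0,0,0],[255,-0.2,0.98,0,0,0,0],[255,-0.2,0.98,0,0,0,0],[255,-0.2,0.98,0,0,0,0],[255,-0.04,0.2,0,0,0,0]]' && python3 -m pendant '[[255,-0.04,0.2,0,0,0,0],[255,0,0,0,0,0,0],[255,0,0,0,0,0,0]]'&& python3 -m pendant '[[255,-0.04,0.2,0,0,0,0],[255,0,0,0,0,0,0],[255,0,0,0,0,0,0]]'
```

```text
time: 11.2
position: [0.5633, -0.3631, 0.0983]
tool_rot: [[0.98, 0.199, -0.0], [0.199, -0.98, -0.0], [-0.0, -0.0, -1.0]]
force: [-0.8, -2.4, 4.7]
opening: 0.0206
grip_force: 29.9
time: 11.5
position: [0.5631, -0.3617, 0.0982]
tool_rot: [[0.98, 0.198, 0.0], [0.198, -0.98, 0.0], [0.0, -0.0, -1.0]]
force: [-0.8, -0.1, 6.2]
opening: 0.02
grip_force: 29.9
time: 11.8
position: [0.5631, -0.3616, 0.0982]
tool_rot: [[0.98, 0.197, 0.002], [0.197, -0.98, -0.002], [0.001, 0.003, -1.0]]
force: [0.3, -5.4, 3.8]
opening: 0.0205
grip_force: 29.9
```

```bash
python3 -m pendant '[[255,-0.06,0.3,0,0,0,0],[255,0,0,0,0,0,0],[255,0,0,0,0,0,0]]' && python3 -m pendant '[[255,0.08,-0.4,0,0,0,0],[255,0,0,0,0,0,0],[180,0,0,0,0,0,0],[130,0,0,0,0,0,0],[130,0,0,0,0,0,0]]' && python3 -m pendant '[[130,0,0,0,0,0,0],[130,0,0,2,0,0,0],[130,0,0,3,0,0,0],[130,0,0,4,0,0,0],[130,-1,-3,4,0,0,0]]' && python3 -m pendant '[[130,-4,-2,2,0,0,0],[130,-4,-2,2,0,0,0],[130,-4,-2,0,0,0,0],[130,-4,0,0,0,0,0],[130,-4,0,0,0,0,0]]' && python3 -m pendant '[[130,0,0,0,0,0,0],[130,0,0,0,0,0,0],[130,0,0,0,0,0,0]]' && python3 - <<'E'
from rig import snapshot
import cv2, numpy as np
s=snapshot("side");t=snapshot("top")
cv2.imwrite("pics/t5.png",t);cv2.imwrite("pics/s5.png",s)
cv2.imwrite("pics/c5.png",np.hstack([cv2.resize(t[115:265,210:410],(440,330),interpolation=2),cv2.resize(s[130:250,290:410],(330,330),interpolation=2)]))
E
```

```text
time: 12.1
position: [0.5631, -0.3616, 0.0983]
tool_rot: [[0.981, 0.196, 0.005], [0.196, -0.981, -0.007], [0.003, 0.007, -1.0]]
force: [5.4, -10.7, 0.5]
opening: 0.0202
grip_force: 30.0
time: 12.6
position: [0.5622, -0.3596, 0.0967]
tool_rot: [[0.98, 0.199, -0.002], [0.199, -0.98, 0.002], [-0.002, -0.003, -1.0]]
force: [-0.0, -0.8, 1.2]
opening: 0.042
grip_force: 0.0
time: 13.1
position: [0.5556, -0.3845, 0.228]
tool_rot: [[0.978, 0.207, 0.001], [0.207, -0.978, 0.005], [0.002, -0.005, -1.0]]
force: [1.8, -0.9, -0.6]
opening: 0.0419
grip_force: 0.0
time: 13.6
position: [0.351, -0.4507, 0.2668]
tool_rot: [[0.98, 0.197, -0.0], [0.197, -0.98, 0.0], [-0.0, -0.0, -1.0]]
force: [-0.0, -1.0, 0.8]
opening: 0.042
grip_force: 0.0
time: 13.9
position: [0.3544, -0.4499, 0.2671]
tool_rot: [[0.98, 0.2, 0.001], [0.2, -0.98, 0.0], [0.001, -0.0, -1.0]]
force: [-0.2, 0.5, -0.7]
opening: 0.0416
grip_force: 0.0
```

View pics/c5.png

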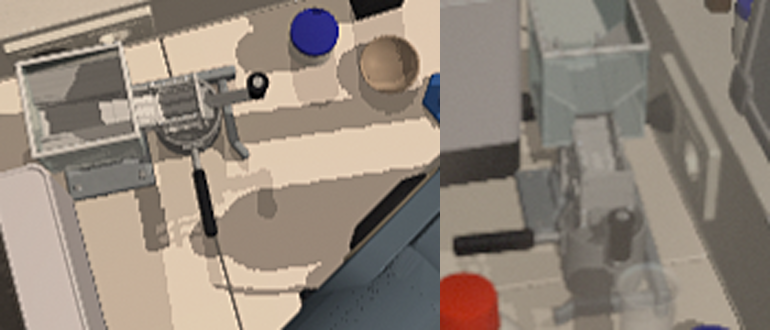

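Track and bin are empty, the cup with its handle is under the outlet at (190,130)–(210,235), and the knob is back at its original pixel (327,153). A last numeric check of the handle position before handing in.

```bash
python3 - <<'E'
from h import *
q=np.array([.54868,-.28945,.19825])
p=proj("top",pose(q,[[-.129,0,.0625],[-.059,0,.0625],[0,-.076,.134]])); print(((p-[210,115])*2.2).round(1))
t=cv2.imread("pics/t5.png")[115:265,210:410]; m=(t.max(2)<40); m[:70]=0; m[:,:80]=0; m[:,105:]=0
y,x=np.nonzero(m); print("handle px*2.2",x[y==y.max()].mean()*2.2,y.max()*2.2,x[y==y.min()].mean()*2.2,y.min()*2.2)
E
```

```text
[[210.  237.3]
 [195.8 169.7]
 [259.1  82.2]]
handle px*2.2 210.10000000000002 233.20000000000002 199.10000000000002 169.4
```

The handle end is where a fully seated cup puts it, to within about 2 px.

```bash
python3 -c "
from rig import manip
print(manip.close_job())"
```

```text
the job is handed in; nothing more can be done
None
```

I handed the job in at about 14 s of the 45 s allowed: the cup is against the back stop under the outlet, the shutter is fully home, the gripper is clear, and the neighbouring items I could see were not moved. The hopper track and bin look empty, so I take all five balls to be in the cup, though I could not see inside it to count them.

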